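# Load a brace-bar blank into the bench shear with the push stick

## Task

Load the bench shear: lay the thick aluminium bar in the channel of its infeed bed, then let go of it and, with the nose of the wooden push stick behind it, feed it in under the guard until it sits firmly against the sprung end stop hidden inside, without forcing the stop. The bar must not be handled once its front end is under the guard. Draw the push stick out again and lay it flat back on the green mat, leaving the bar against the stop and everything else on the bench undisturbed.

Things in the scene. Friction and masses are not known exactly. Their poses are not given: they have to be found in the camera images.
- shear: Grey bench shear, bolted down. Origin on the bench top under the middle of the guard's mouth; x = feed direction (into the guard), y across, z up. Guard: 114 wide, top 90 above the bench, x = 0 to 213, rear closed; a head and hand lever up to 190 high stand on it beyond x = 100. Infeed bed in front: top 12 above the bench, 130 wide, x = -200 to 0, going on under the guard.
- channel (a point): Middle of the infeed channel at the height of the bed's top, 95 mm before the guard's mouth (shear x = -95 mm); axes as the shear's. The channel is 50 wide, x = -190 to 0 in the shear's frame, between two steel fences 7 mm high and 14 mm wide.
- mouth (a point): Middle of the guard's mouth at the height of the bed's top. The opening is 50 wide and 24 high over the bed, and goes on so inside, bed and side walls in line with the channel.
- roller (a point): Inside the guard, on the bed under the sprung hold-down roller, 70 mm in from the mouth. The roller (16 across) hangs 16 mm over the bed; the bar's front end lifts it by 2 mm, a passing bump of some 5 to 8 N. From there on it presses the bar down with 6 to 8 N and the bar slides with a steady drag, 5 to 11 N as felt through the stick.
- stopzone (a point): On the bed inside the guard, 140 mm in from the mouth. The end stop's face is set at an unknown place within 15 mm before or behind it: sprung, 1.5 N preload then 1.5 N per mm, bottoms after 12 mm. Seated firmly = pressed with 4 N or more over the drag (6 to 8 is right); over 14 N forces it. Let go, the bar may spring back a few mm until drag holds it, still on the stop.
- blank: The bar: thick plain aluminium bar with four small dark hole marks on its top, 110 long (x) x 40 wide (y) x 18 high (z), 0.2 kg; origin at the centre of its underside. Starts lying on the mat. Either end may go first.
- stick: Plywood push stick: a low bar 200 long (x, -100 to +100) x 22 wide x 14 high, with an upright grip on it, 40 long (x = -75 to -35) x 22 wide, top 64 mm above the underside. Origin at the centre of the underside; the nose that pushes is the flat end at x = +100. 0.11 kg. Starts lying flat on the mat, grip up.
- mat: Green cutting mat fixed to the bench, 220 (x) x 800 (y), 3 mm thick; origin at the centre of its underside, axes as the world's.
- offcut: Bystander, not to be moved: short thin aluminium offcut bar 60 x 30 x 10 lying on the mat (mm).
- driver: Bystander, not to be moved: screwdriver with a blue handle lying on the bench to the right of the infeed bed (mm).
- tape: Bystander, not to be moved: roll of tape, 70 across, 20 high (mm).
- hammer: Bystander, not to be moved: hammer lying beyond the shear (mm).
- wash: Bystander, not to be moved: white bottle, 60 across, 150 high (mm).
- tub: Bystander, not to be moved: white plastic bowl, 110 across, 80 high (mm).
- rule: Bystander, not to be moved: steel rule 200 x 28 x 3 lying on the mat's edge near the robot (mm).

How it is judged (in metres and radians):
On the way, in this order (a step that is already met when the one before it is completed fails the run):
1. the bar lies let go in the channel of the infeed bed, in front of the guard or just entering it (y of blank in the frame of shear between -0.006 and 0.006 m and angle between the x axis of blank and the x axis of shear, either way round below 0.11 rad and angle between blank's own z axis and vertical below 0.1 rad and z of blank in the frame of shear between 0.008 and 0.016 m and x of blank in the frame of shear between -0.14 and -0.045 m and contact force between the fingers and blank below 0.1 N and linear speed of blank below 0.02 m/s), for 0.2 s.
2. the push stick holds the bar, wholly under the guard, against the end stop with at least 4 N (contact force between blank and plunger_c0 above 4 N and contact force between stick and blank above 2 N and x of blank in the frame of shear above 0.06 m), for 0.2 s.
At the end, for the whole second after the job is handed in: The bar lies wholly under the guard, in line with the channel (within 6 mm and 6 degrees), resting against the end stop (still pressed by its spring, more than 0.8 N), and the push stick lies flat and at rest on the mat, its middle over the mat (y of blank in the frame of shear between -0.006 and 0.006 m and angle between the x axis of blank and the x axis of shear, either way round below 0.11 rad and angle between each of blank, stick's own z axis and vertical below 0.1 rad and contact force between blank and plunger_c0 above 0.8 N and x of blank in the frame of shear above 0.06 m and x of stick in the frame of mat between -0.12 and 0.12 m and y of stick in the frame of mat between -0.4 and 0.4 m and height (world z) of stick below 0.008 m and linear speed of stick below 0.02 m/s and linear speed of blank below 0.01 m/s); the robot touches nothing.
It fails at once if the end stop is forced: the bar presses on it with more than 14 N (contact force between blank and plunger_c0 above 14 N).
It fails at once if the gripper touches the bar when its front end is more than 10 mm under the guard (x of blank in the frame of shear above -0.045 m and y of blank in the frame of shear between -0.02 and 0.02 m and z of blank in the frame of shear below 0.03 m and contact force between the fingers and blank above 0.3 N).
It fails at once if a bystander is moved more than 30 mm (distance of any of offcut, driver, tape, hammer, wash, tub, rule from where it was at the start of the episode above 0.03 m).
It also fails if it takes over 72 s, if anything falls off the work surface, if the arm or the gripper's body presses on something with over 40 N, if the wrist force passes 120 N, or if a joint passes its speed limit or range.

## Robot

A 6-joint arm with a two-finger parallel gripper is mounted at the origin on the work surface. World frame = base frame: x ahead of the robot, y to its left, z up, the work surface at z = 0. Lengths are in mm, angles in degrees, forces in N, time in s.
With the tool pointing down it reaches from about 300 to 850 mm from the base axis. Payload 4.2 kg.
Tool frame: the origin (TCP) lies between the finger pads; the fingertips stand ahead of it and the grasp point (between the pads) lies 8 mm behind it (env.tip_reach is the x of the fingertips in the tool frame, in mm); x points along the fingers, y is the direction in which the jaws open and shut, and the axes are right-handed (so a half turn about x gives the same grasp; the last joint's range is limited). The gripper opens to 91 mm and grips with 3 to 60 N. Pads are 32 mm wide; open, the fingers measure 118 mm over their backs; the gripper's body (76 mm by 178 mm) begins 60 mm behind the grasp point.
Start: joints at [66.75, 18.312, 89.639, -0, 72.044, -1.146], TCP at [216.376, 532.751, 224.976] pointing down, gripper open.
Joint ranges: [-177.97, 177.97], [-48.28, 115.42], [12.27, 149.76], [-77.06, 257.06], [2.81, 150.46], [-146.56, 146.56]. Speed limits (degrees/s): [147.25, 147.25, 180, 180, 180, 180].

## Interface

Orientations are given as [roll, pitch, yaw] about the fixed x, y, z axes, in that order (R = Rz(yaw) Ry(pitch) Rx(roll)).
In Python, from workcell import env, cams gives the robot as it stands.
- The arm moves only by the tool arm_command, never from a script. Its argument "deltas" is a list of rows, each a list of 3 entries, a list of its own where there are three numbers: the opening, from 0 (shut) to 1 (fully open), then the shift along the world's x, y, z in mm, then the turn about the world's z in rad. A call has 1 to 20 rows; each row is the pose to reach, as a shift and turn from the pose commanded when the call began; what a row does not reach only later rows make up. A row lasts 1/10 s, in which the tool goes at most 50 mm and 8.59 degrees, less where a joint would pass 70% of its speed; a pose out of reach is approached as far as the arm can. A call with a gripper value outside its range is refused whole. The fingers move at their own pace and stop on an object; "grip_force" is the grip in N (left out, the last holds). Time passes only in rows, so rows that repeat a pose let the fingers close. It gives the time, the measured TCP pose, the force and the opening at its end, in the units of the state.
- env.state(): the state, without advancing time (a new reading comes with each control period).
- cams.grab_frame(name): name is "scene" or "top" or "wrist"; returns a dict with "img" (420x560x3 uint8, red, green, blue), "K" (3x3 intrinsics, pixels), "rvec" (rotation vector, rad) and "tvec" (3), from world to camera coordinates, as OpenCV has them. Camera axes: x right, y down, z forward; pixel columns grow to the right and rows downward; lengths in mm; the calibration is good to about 2 mm. A picture is of the moment at which its call begins. There is no depth.
- env.job_done(): hands the job in, once; it reports no verdict.
Trained networks look in a picture, given as the dict that the camera call returned (one of the last four; its "shot" number tells which), for a name from the list of things; names that differ only in an ending like _2 or _b are one class to them, and where a whole thing is asked for, a point or a joint stands for the part that bears it (a point fixed in the world has none). Each returns a list of dicts, best first, with "conf" (0 to 1); they miss things now and then, are a little off and sometimes report something else, mostly with a low value. They report only what shows in the picture. A call takes as long as a camera call.
- cams.silhouettes(picture, name): "region" (420x560 bool, what is visible of it) and "centre" ([column, row] in pixels, amid what is visible of it).
The state is a dict: "time_s": time; "qpos": joint angles; "qvel": joint speeds; "effort": joint torques, N m; "ee_pos": TCP position; "ee_rot": TCP orientation; "force": force on the tool from outside, world axes, zero at the start; "torque": the same for the moment, N m; "gripper_width": finger opening in mm.
Only numpy, scipy, OpenCV 4.12 (cv2) and the standard library are available. Lean on these libraries where they do the work, as an engineer would, in place of code of your own. Each camera call takes 0.05 s, during which the arm holds its last target.

## Working session

There is one attempt and no reset: what is moved stays moved. The work goes in short steps, Python scripts to look and compute and a tool call to move; the robot and the scene stay as the last step left them, time stands still between calls to the robot, and variables do not carry over. Pictures are saved under pics/ and viewed, and the job is handed in when it is done.

Besides the shell and the picture viewer there is one more tool, called after "Emit:" by a JSON object that holds its "api" and its "payload", one argument or row to a line. arm_command: Moves the arm, as the interface text tells. Its arguments: {"type":"object","properties":{"deltas":{"type":"array","items":{"type":"array"}},"grip_force":{"type":"number"}},"required":["deltas"]}

```bash
ls; mkdir -p pics; cat > h.py <<'E'
from workcell import env, cams
import numpy as np, cv2
def save(f,n):
    cv2.imwrite('pics/'+n+'.png', cv2.cvtColor(f['img'],cv2.COLOR_RGB2BGR))
def ray(f,uv,z):
    R=cv2.Rodrigues(np.array(f['rvec'],float))[0]; t=np.array(f['tvec'],float).ravel()
    C=-R.T@t; d=R.T@np.linalg.inv(f['K'])@np.array([uv[0],uv[1],1.])
    return C+d*(z-C[2])/d[2]
def proj(f,P):
    return cv2.projectPoints(np.array(P,float).reshape(-1,1,3),np.array(f['rvec'],float),np.array(f['tvec'],float),np.array(f['K'],float),None)[0].reshape(-1,2)
E
python3 - <<'E'
from h import *
for n in ['scene','top']:
    f=cams.grab_frame(n); save(f,n+'0')
    R=cv2.Rodrigues(np.array(f['rvec'],float))[0]
    print(n,f['K'].tolist(),(-R.T@np.array(f['tvec']).ravel()).round(0))
    for o in ['blank','stick','shear','mat','offcut','driver']:
        for s in cams.silhouettes(f,o)[:2]:
            c=s['centre']; r=s['region'].astype(np.uint8)
            pts=np.argwhere(r)[:,::-1]
            print(o,round(s['conf'],2),np.round(c,1),ray(f,c,10).round(0),cv2.minAreaRect(pts.astype(np.float32)))
print(env.state(), env.tip_reach)
E
```

```text
pics
scene [[456.4431549229081, 0.0, 281.6431397422593], [0.0, 456.4431549229081, 204.47296630686193], [0.0, 0.0, 1.0]] [1367.  987. 1053.]
blank 0.79 [339.4 232.5] [463. 180.  10.] ((341.12322998046875, 231.32875061035156), (29.13172721862793, 12.414087295532227), 24.443954467773438)
blank 0.24 [305.2 205. ] [453. -13.  10.] ((304.9000244140625, 203.80003356933594), (6.7082037925720215, 14.310833930969238), 63.43495178222656)
stick 0.66 [259.2 175.6] [ 470. -278.   10.] ((261.6513977050781, 175.49542236328125), (38.06344223022461, 10.836567878723145), 61.69924545288086)
stick 0.2 [304.2 240.7] [586. 135.  10.] ((314.2794189453125, 248.01951599121094), (158.12234497070312, 55.8642692565918), 38.774169921875)
shear 0.61 [307.1 240.3] [577. 140.  10.] ((314.1466979980469, 248.22238159179688), (158.5554656982422, 56.671077728271484), 38.1572265625)
mat 0.7 [326.8 210.4] [413.  62.  10.] ((320.0863952636719, 208.14505004882812), (194.52980041503906, 47.33388900756836), 33.511016845703125)
mat 0.4 [304.3 239. ] [580. 129.  10.] ((314.2593994140625, 248.20477294921875), (157.05917358398438
[... 1129 characters left out ...]
9.68229675292969, 11.816173553466797), 83.6598129272461)
{'time_s': 0.7, 'qpos': array([ 6.67491669e+01,  1.83098606e+01,  8.96398097e+01, -3.27495107e-04,
        7.20426331e+01, -1.14483107e+00]), 'qvel': array([-0.07382387,  0.0149227 , -0.03134941, -0.05170779, -0.0984445 ,
       -0.01177822]), 'effort': array([-3.19001592e-03, -4.12222159e+01, -2.32189143e+01,  7.25047826e-02,
        3.71693471e-02,  1.60329751e-05]), 'ee_pos': array([216.38091131, 532.74737967, 224.99089271]), 'ee_rot': array([86.53712563, 89.9922971 , 64.43122459]), 'force': array([-0.36990516,  0.18863534, -0.15407826]), 'torque': array([0.03334089, 0.01837602, 0.01508278]), 'gripper_width': 90.93158335861192} 11.0
```

View pics/top0.png

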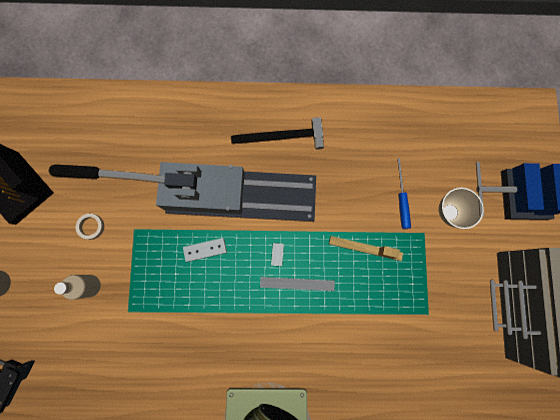

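View pics/scene0.png

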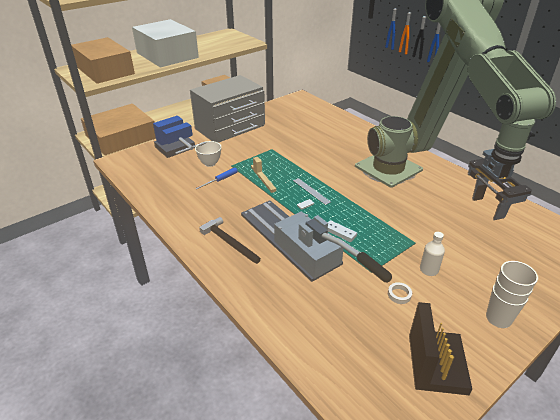

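```bash
python3 - <<'E'
from h import *
from scipy.spatial.transform import Rotation as Ro
s=env.state()
print(Ro.from_euler('xyz',s['ee_rot'],degrees=True).as_matrix().round(3))
f=cams.grab_frame('wrist'); save(f,'w0')
R=cv2.Rodrigues(np.array(f['rvec'],float))[0]
print(R.round(2),(-R.T@np.array(f['tvec']).ravel()).round(0),f['K'][0])
f=cams.grab_frame('top')
# fit lines: bed corners etc
im=f['img'][150:310,120:440]; im=cv2.resize(im,None,fx=2.5,fy=2.5,interpolation=cv2.INTER_CUBIC)
cv2.imwrite('pics/topz.png',cv2.cvtColor(im,cv2.COLOR_RGB2BGR))
for o,z in [('blank',21),('stick',17),('offcut',13)]:
    r=cams.silhouettes(f,o)[0]['region'].astype(np.uint8)
    pts=np.argwhere(r)[:,::-1].astype(np.float32)
    b=cv2.boxPoints(cv2.minAreaRect(pts)); print(o,[ray(f,p,z)[:2].round(0).tolist() for p in b])
E
```

```text
[[ 0.     0.376  0.926]
 [ 0.     0.926 -0.376]
 [-1.     0.     0.   ]]
[[ 0.38  0.93  0.  ]
 [ 0.89 -0.36  0.28]
 [ 0.26 -0.1  -0.96]] [144. 562. 385.] [291.6976744    0.         280.75778188]
blank [[461.0, 233.0], [488.0, 124.0], [447.0, 114.0], [421.0, 222.0]]
stick [[472.0, -159.0], [503.0, -166.0], [459.0, -363.0], [429.0, -355.0]]
offcut [[416.0, -4.0], [477.0, -9.0], [474.0, -41.0], [413.0, -36.0]]
```

View pics/topz.png

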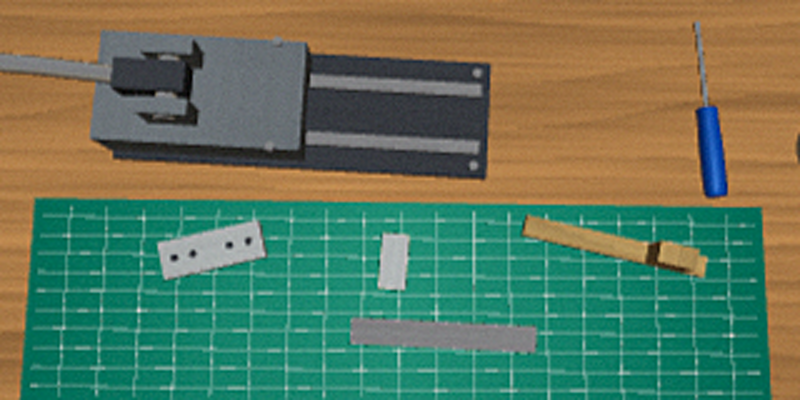

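View pics/w0.png

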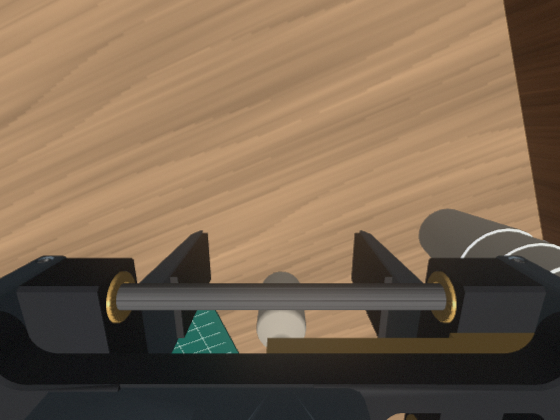

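Emit:
{"api": "arm_command", "payload": {
  "deltas": [
    [1,[274,-433,25],-0.94],
    [1,[274,-433,25],-0.94],
    [1,[274,-433,25],-0.94],
    [1,[274,-433,25],-0.94],
    [1,[274,-433,25],-0.94],
    [1,[274,-433,25],-0.94],
    [1,[274,-433,25],-0.94],
    [1,[274,-433,25],-0.94],
    [1,[274,-433,25],-0.94],
    [1,[274,-433,25],-0.94],
    [1,[274,-433,25],-0.94],
    [1,[274,-433,25],-0.94],
    [1,[274,-433,25],-0.94],
    [1,[274,-433,25],-0.94],
    [1,[274,-433,25],-0.94]
  ],
  "grip_force": 30
}}

```text
time_s: 2.45
ee_pos: [489.6, 101.1, 250.0]
ee_rot: [-171.0, 90.0, 113.2]
force: [0.1, -0.5, -0.8]
gripper_width: 91.3
```

```bash
python3 - <<'E'
from h import *
f=cams.grab_frame('wrist'); save(f,'w1'); np.savez('w1.npz',**{k:np.array(v) for k,v in f.items()})
for o,z in [('blank',21),('offcut',13),('shear',12)]:
  for s in cams.silhouettes(f,o)[:1]:
    r=s['region'].astype(np.uint8)
    pts=np.argwhere(r)[:,::-1].astype(np.float32)
    w=np.array([ray(f,p,z)[:2] for p in pts],np.float32)
    print(o,s['conf'],cv2.minAreaRect(w),cv2.boxPoints(cv2.minAreaRect(w)).tolist())
E
```

```text
blank 0.63 ((455.5454406738281, 171.9448699951172), (39.980865478515625, 108.7000961303711), 13.546730995178223) [[423.3802795410156, 220.10032653808594], [448.8420104980469, 114.42436218261719], [487.7106018066406, 123.78941345214844], [462.2488708496094, 229.4653778076172]]
offcut 0.68 ((445.85443115234375, -21.484416961669922), (34.72080612182617, 60.26213073730469), 85.80142974853516) [[414.533203125, -36.59223175048828], [474.63360595703125, -41.00422668457031], [477.1756591796875, -6.3766021728515625], [417.07525634765625, -1.9646072387695312]]
shear 0.97 ((647.1522216796875, 130.9000244140625), (520.5620727539062, 203.1959228515625), 87.52607727050781) [[534.4140014648438, -124.75299072265625], [737.4205932617188, -133.52386474609375], [759.8904418945312, 386.55303955078125], [556.8838500976562, 395.32391357421875]]
```

View pics/w1.png

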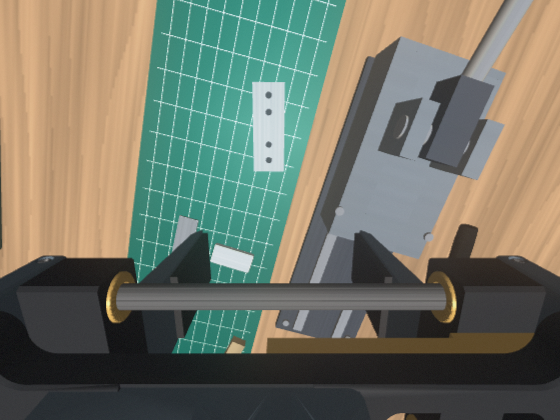

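Emit:
{"api": "arm_command", "payload": {
  "deltas": [
    [1,[110,-190,0],-0.32],
    [1,[110,-190,0],-0.32],
    [1,[110,-190,0],-0.32],
    [1,[110,-190,0],-0.32],
    [1,[110,-190,0],-0.32],
    [1,[110,-190,0],-0.32],
    [1,[110,-190,0],-0.32],
    [1,[110,-190,0],-0.32]
  ]
}}

```text
time_s: 3.45
ee_pos: [599.7, -88.6, 250.1]
ee_rot: [-146.5, 90.0, 119.3]
force: [0.2, 0.4, -0.4]
gripper_width: 91.1
```

```bash
python3 - <<'E'
from h import *
f=cams.grab_frame('wrist'); save(f,'w2'); np.savez('w2.npz',**{k:np.array(v) for k,v in f.items()})
im=f['img'][0:280,140:420]; cv2.imwrite('pics/w2z.png',cv2.cvtColor(cv2.resize(im,None,fx=2.1,fy=2.1,interpolation=cv2.INTER_CUBIC),cv2.COLOR_RGB2BGR))
E
```

```text
(no output)
```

View pics/w2z.png

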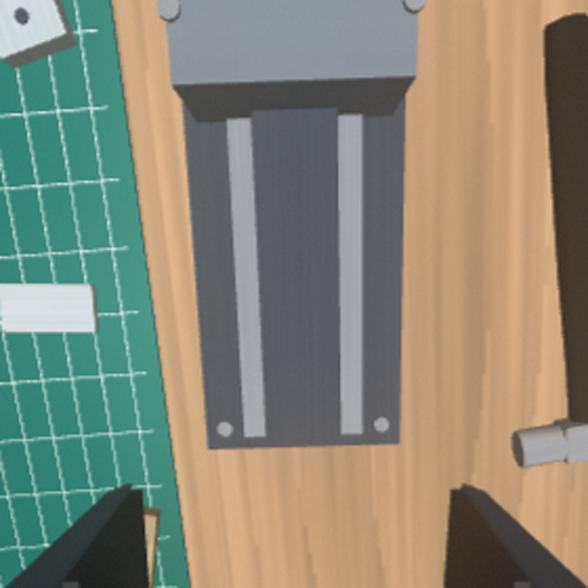

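```bash
python3 - <<'E'
from h import *
from scipy.optimize import least_squares
f=dict(np.load('w2.npz'))
M=[((-200,65,12),(209,448)),((-200,-65,12),(398,443)),((-190,39,19),(244,437)),((-190,25,19),(266,435)),((-190,-25,19),(341,434)),((-190,-39,19),(362,433)),((0,57,90),(173,86)),((0,-57,90),(416,76)),
((0,25,19),(251,118)),((0,39,19),(227,120)),((0,-25,19),(338,115)),((0,-39,19),(362,114))]
P=np.array([m[0] for m in M],float); U=np.array([m[1] for m in M])/2.1+[140,0]
def T(p,P): 
    c,s=np.cos(p[2]),np.sin(p[2]); return np.c_[p[0]+c*P[:,0]-s*P[:,1],p[1]+s*P[:,0]+c*P[:,1],P[:,2]]
for sel in [slice(0,12),slice(0,8)]:
    r=least_squares(lambda p:(proj(f,T(p,P[sel]))-U[sel]).ravel(),[600,100,1.5],loss='soft_l1')
    print(r.x,np.degrees(r.x[2]));print((r.fun.reshape(-1,2)*2.1).round(1).tolist())
p=r.x
print(T(p,np.array([[-95,0,12],[-100,0,12],[0,0,12],[-200,0,12.]])))
E
```

```text
[611.63753772  72.26855148   1.52836219] 87.5687033048887
[[-1.1, 1.1], [1.6, 0.4], [0.5, -0.5], [-0.4, 0.9], [0.1, -0.3], [0.3, 0.0], [-1.3, -1.1], [0.9, 0.4], [0.0, 0.2], [-0.3, -1.0], [-0.2, 0.2], [0.1, 0.4]]
[611.60739253  72.29081499   1.52829508] 87.5648576944411
[[-1.2, 1.1], [1.5, 0.4], [0.5, -0.5], [-0.4, 0.9], [0.0, -0.4], [0.2, -0.0], [-1.4, -1.1], [0.8, 0.4]]
[[ 607.57098914  -22.623396     12.        ]
 [ 607.35854685  -27.61888079   12.        ]
 [ 611.60739253   72.29081499   12.        ]
 [ 603.10970118 -127.52857657   12.        ]]
```

Emit:
{"api": "arm_command", "payload": {
  "deltas": [
    [1,[-145,262,0],0.312],
    [1,[-145,262,0],0.312],
    [1,[-145,262,0],0.312],
    [1,[-145,262,0],0.312],
    [1,[-145,262,0],0.312],
    [1,[-145,262,0],0.312],
    [1,[-145,262,0],0.312],
    [1,[-145,262,-100],0.312],
    [1,[-145,262,-150],0.312],
    [1,[-145,262,-190],0.312],
    [1,[-145,262,-210],0.312],
    [1,[-145,262,-222],0.312],
    [1,[-145,262,-227],0.312],
    [1,[-145,262,-227],0.312],
    [1,[-145,262,-227],0.312]
  ]
}}

```text
time_s: 5.0
ee_pos: [456.7, 172.3, 24.6]
ee_rot: [95.3, 89.8, 18.9]
force: [0.2, -0.2, -0.6]
gripper_width: 91.2
```

```bash
python3 - <<'E'
from h import *
f=cams.grab_frame('wrist'); save(f,'w3')
E
```

```text
(no output)
```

View pics/w3.png

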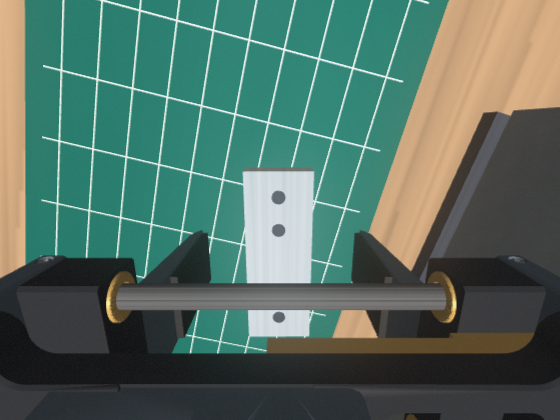

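Emit:
{"api": "arm_command", "payload": {
  "deltas": [
    [0,[0,0,0],0],
    [0,[0,0,0],0],
    [0,[0,0,0],0],
    [0,[0,0,0],0],
    [0,[0,0,0],0],
    [0,[0,0,0],0],
    [0,[0,0,0],0],
    [0,[0,0,20],0],
    [0,[0,0,60],0],
    [0,[0,0,110],0],
    [0,[0,0,110],0]
  ],
  "grip_force": 35
}}

```text
time_s: 6.15
ee_pos: [459.4, 173.2, 138.7]
ee_rot: [96.1, 89.2, 19.7]
force: [1.2, 1.0, -1.9]
gripper_width: 40.0
```

```bash
python3 - <<'E'
from h import *
f=cams.grab_frame('wrist'); save(f,'w4')
E
```

```text
(no output)
```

View pics/w4.png

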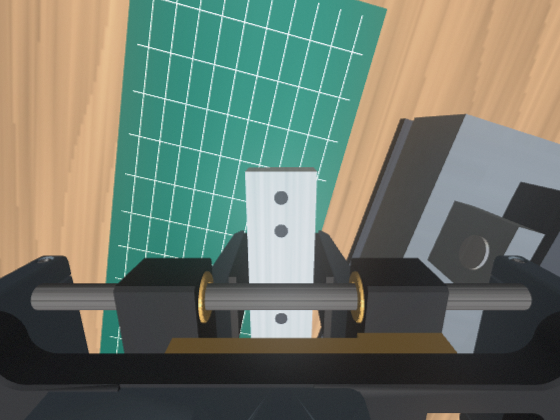

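```bash
python3 - <<'E'
from h import *
from scipy.spatial.transform import Rotation as Ro
s=env.state(); print(s['ee_pos'],s['force'],s['qvel'].round(2)); print(Ro.from_euler('xyz',s['ee_rot'],degrees=True).as_matrix().round(3))
E
```

```text
[457.35145001 172.44658585 135.7080546 ] [-0.0761774   0.08118181 -2.6965235 ] [ 0.01  2.86  4.67 -0.   -0.34 -0.02]
[[ 0.007  0.972  0.235]
 [ 0.002  0.235 -0.972]
 [-1.     0.007 -0.001]]
```

Emit:
{"api": "arm_command", "payload": {
  "deltas": [
    [0,[152,-199,15],-0.279],
    [0,[152,-199,15],-0.279],
    [0,[152,-199,15],-0.279],
    [0,[152,-199,15],-0.279],
    [0,[152,-199,15],-0.279],
    [0,[152,-199,15],-0.279],
    [0,[152,-199,15],-0.279],
    [0,[152,-199,-40],-0.279],
    [0,[152,-199,-70],-0.279],
    [0,[152,-199,-85],-0.279],
    [0,[152,-199,-85],-0.279],
    [0,[152,-199,-85],-0.279],
    [0,[152,-199,-85],-0.279]
  ]
}}

```text
time_s: 7.5
ee_pos: [608.0, -26.6, 49.2]
ee_rot: [92.5, 89.9, 0.1]
force: [-0.2, 0.2, -1.4]
gripper_width: 39.6
```

```bash
python3 - <<'E'
from h import *
f=cams.grab_frame('wrist'); save(f,'w5'); print(env.state()['ee_pos'],env.state()['force'])
E
```

```text
[608.11266332 -26.81636994  49.39405396] [-0.92539444  0.13064025 -2.10740269]
```

View pics/w5.png

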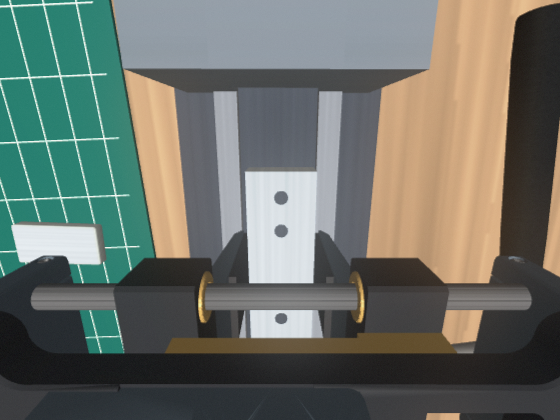

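Emit:
{"api": "arm_command", "payload": {
  "deltas": [
    [0,[-1,-1,-7],0],
    [0,[-1,-1,-12],0],
    [0,[-1,-1,-14],0],
    [0,[-1,-1,-15],0],
    [0,[-1,-1,-15],0],
    [0,[-1,-1,-15],0],
    [0,[-1,-1,-15],0]
  ]
}}

```text
time_s: 8.25
ee_pos: [606.5, -28.2, 33.1]
ee_rot: [91.4, 90.0, -1.0]
force: [-0.6, -0.2, -1.7]
gripper_width: 39.7
```

Emit:
{"api": "arm_command", "payload": {
  "deltas": [
    [0,[0,0,-0.8],0],
    [0,[0,0,-0.8],0],
    [0,[0,0,-0.8],0],
    [0.75,[0,0,-0.8],0],
    [0.75,[0,0,-0.8],0],
    [0.75,[0,0,-0.8],0],
    [0.75,[0,0,-0.8],0],
    [0.75,[0,0,20],0],
    [0.75,[0,0,60],0],
    [0.75,[0,-40,110],0],
    [0.75,[0,-90,150],0],
    [0.75,[0,-100,150],0],
    [0.75,[0,-100,150],0]
  ]
}}

```text
time_s: 9.55
ee_pos: [608.1, -132.2, 186.7]
ee_rot: [69.2, 89.5, -23.4]
force: [-0.1, -0.1, 0.5]
gripper_width: 68.2
```

```bash
python3 - <<'E'
from h import *
f=cams.grab_frame('wrist'); save(f,'w6'); print(env.state()['ee_pos'],env.state()['force'])
for s in cams.silhouettes(f,'blank')[:1]:
    pts=np.argwhere(s['region'])[:,::-1]
    w=np.array([ray(f,p,30)[:2] for p in pts],np.float32); r=cv2.minAreaRect(w); print(r)
    c=np.array(r[0])-[611.6,72.3]; a=np.radians(87.57); print('shear xy',c@[np.cos(a),np.sin(a)],c@[-np.sin(a),np.cos(a)])
f=cams.grab_frame('top'); 
for s in cams.silhouettes(f,'stick')[:1]:
    im=f['img'].copy(); im[s['region']]=im[s['region']]//2+[127,0,0]
    cv2.imwrite('pics/t6.png',cv2.cvtColor(cv2.resize(im[220:280,300:430],None,fx=6,fy=6),cv2.COLOR_RGB2BGR))
E
```

```text
[ 606.92896667 -129.939304    184.51514148] [-0.48203025  0.39823701 -0.5305621 ]
((607.2002563476562, -28.875099182128906), (110.61089324951172, 40.69694137573242), 87.77327728271484)
shear xy -101.27066300038432 0.10608573208476368
```

View pics/w6.png

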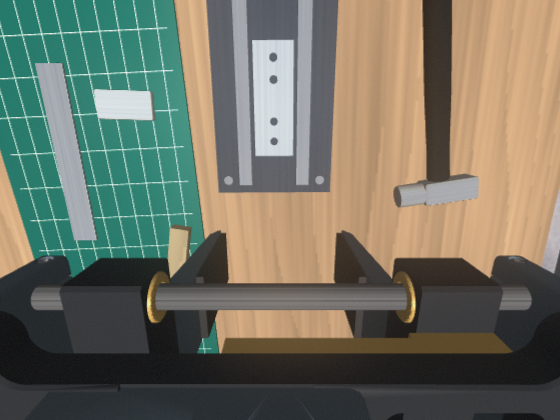

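Emit:
{"api": "arm_command", "payload": {
  "deltas": [
    [0.75,[-146,-222,77],-0.178],
    [0.75,[-146,-222,77],-0.178],
    [0.75,[-146,-222,77],-0.178],
    [0.75,[-146,-222,77],-0.178],
    [0.75,[-146,-222,77],-0.178],
    [0.75,[-146,-222,77],-0.178],
    [0.75,[-146,-222,77],-0.178],
    [0.75,[-146,-222,77],-0.178],
    [0.75,[-146,-222,77],-0.178]
  ]
}}

```text
time_s: 10.65
ee_pos: [460.9, -348.5, 258.8]
ee_rot: [-132.5, 89.9, 125.0]
force: [0.9, -0.6, 0.4]
gripper_width: 68.3
```

```bash
python3 - <<'E'
from h import *
f=cams.grab_frame('wrist'); print(env.state()['ee_pos']); np.savez('w7.npz',**{k:np.array(v) for k,v in f.items()})
im=f['img'][0:280,140:420]; cv2.imwrite('pics/w7z.png',cv2.cvtColor(cv2.resize(im,None,fx=2.1,fy=2.1,interpolation=cv2.INTER_CUBIC),cv2.COLOR_RGB2BGR))
E
```

```text
[ 461.0432028  -348.54911071  258.93099082]
```

View pics/w7z.png

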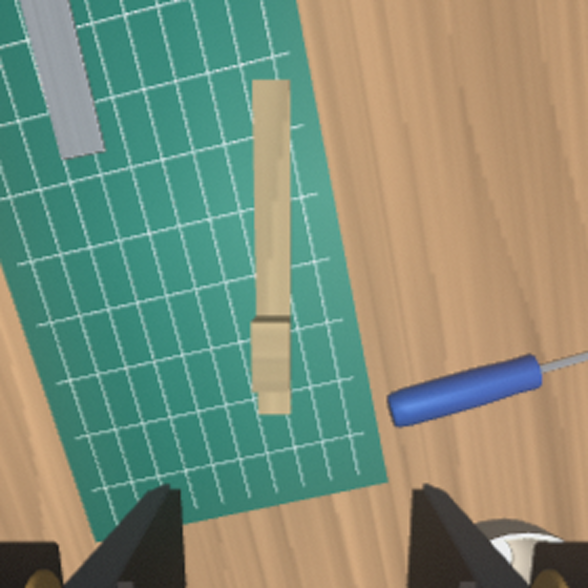

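```bash
python3 - <<'E'
from h import *
from scipy.optimize import least_squares
f=dict(np.load('w7.npz'))
M=[((100,11,17),(253,80)),((100,-11,17),(290,80)),((-100,11,17),(259,415)),((-100,-11,17),(291,413)),((-35,11,67),(251,322)),((-35,-11,67),(290,322))]
P=np.array([m[0] for m in M],float); U=np.array([m[1] for m in M])/2.1+[140,0]
def T(p,P): 
    c,s=np.cos(p[2]),np.sin(p[2]); return np.c_[p[0]+c*P[:,0]-s*P[:,1],p[1]+s*P[:,0]+c*P[:,1],P[:,2]]
for n in (4,6):
    r=least_squares(lambda p:(proj(f,T(p,P[:n]))-U[:n]).ravel(),[466,-260,1.35])
    print(r.x,np.degrees(r.x[2]));print((r.fun.reshape(-1,2)*2.1).round(1).tolist())
    print(T(r.x,np.array([[-55,0,3],[100,0,3.]])))
print((proj(f,T(r.x,np.array([[-75,11,67],[-75,-11,67],[-75,11,17],[-35,11,17.]])))-[140,0])*2.1)
E
```

```text
[ 465.96246126 -264.24952426    1.35409406] 77.58387481364306
[[-0.4, -0.0], [0.3, -0.1], [-0.3, -0.9], [0.4, 1.1]]
[[ 454.13690076 -317.96317354    3.        ]
 [ 487.46348036 -166.58834376    3.        ]]
[ 465.90057336 -264.13980834    1.35369373] 77.56093729588045
[[-0.5, -0.2], [0.2, -0.3], [-0.5, -1.0], [0.2, 1.0], [0.3, 0.3], [0.2, 0.3]]
[[ 454.05351034 -317.84871912    3.        ]
 [ 487.44068794 -166.48724327    3.        ]]
[[252.72120957 391.90977737]
 [290.39025774 391.88854697]
 [257.8768145  377.20410613]
 [256.76796434 315.66773397]]
```

Emit:
{"api": "arm_command", "payload": {
  "deltas": [
    [0.75,[-6,32,0],0.003],
    [0.75,[-6,32,-50],0.003],
    [0.75,[-6,32,-100],0.003],
    [0.75,[-6,32,-150],0.003],
    [0.75,[-6,32,-190],0.003],
    [0.75,[-6,32,-220],0.003],
    [0.75,[-6,32,-234],0.003],
    [0.75,[-6,32,-238],0.003],
    [0.75,[-6,32,-238],0.003],
    [0.75,[-6,32,-238],0.003],
    [0.75,[-6,32,-238],0.003]
  ]
}}

```text
time_s: 11.8
ee_pos: [455.2, -318.5, 23.1]
ee_rot: [68.0, 89.9, -34.4]
force: [-0.2, -0.0, 0.1]
gripper_width: 68.3
```

```bash
python3 - <<'E'
from h import *
f=cams.grab_frame('wrist'); save(f,'w8'); print(env.state()['ee_pos'],env.state()['force'])
E
```

```text
[ 455.07065503 -318.56146787   23.09517612] [ 0.22986196  0.72366689 -0.1315761 ]
```

View pics/w8.png

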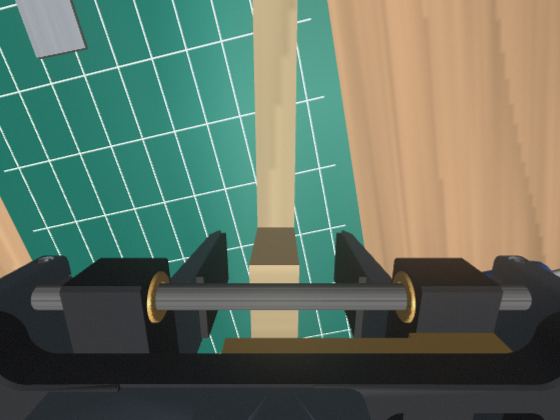

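Emit:
{"api": "arm_command", "payload": {
  "deltas": [
    [0.75,[-1,0,-0.5],0],
    [0,[-1,0,-0.5],0],
    [0,[-1,0,-0.5],0],
    [0,[-1,0,-0.5],0],
    [0,[-1,0,-0.5],0],
    [0,[-1,0,-0.5],0],
    [0,[-1,0,-0.5],0],
    [0,[-1,0,-0.5],0],
    [0,[-1,0,20],0],
    [0,[-1,0,50],0],
    [0,[-1,0,50],0],
    [0,[-1,0,50],0],
    [0,[-1,0,50],0]
  ],
  "grip_force": 55
}}

```text
time_s: 13.15
ee_pos: [452.5, -317.7, 70.8]
ee_rot: [-114.4, 89.9, 143.2]
force: [0.1, 1.0, -1.1]
gripper_width: 21.6
```

```bash
python3 - <<'E'
from h import *
f=cams.grab_frame('wrist'); save(f,'w9'); s=env.state();print(s['ee_pos'],s['force'],s['ee_rot'],s['gripper_width'])
E
```

```text
[ 452.52580209 -317.59402571   70.6871745 ] [-0.0573855   0.05638556 -0.89449963] [-114.46275461   89.84558526  143.10552529] 21.62724153463656
```

View pics/w9.png

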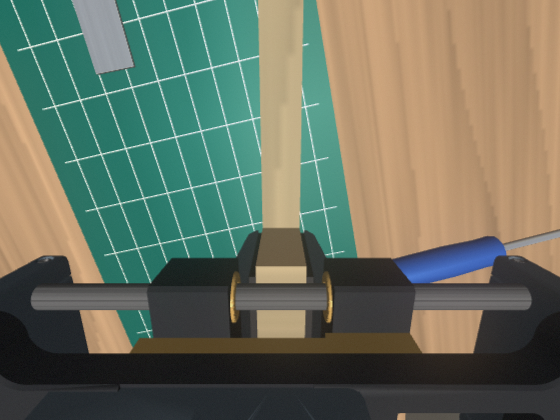

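Emit:
{"api": "arm_command", "payload": {
  "deltas": [
    [0,[145,65,10],0.175],
    [0,[145,65,10],0.175],
    [0,[145,65,10],0.175],
    [0,[145,65,10],0.175],
    [0,[145,65,10],0.175],
    [0,[145,65,-15],0.175],
    [0,[145,65,-15],0.175],
    [0,[145,65,-15],0.175],
    [0,[145,65,-15],0.175]
  ]
}}

```text
time_s: 14.1
ee_pos: [597.9, -254.0, 57.7]
ee_rot: [60.9, 90.0, -31.5]
force: [-0.5, 0.1, -1.0]
gripper_width: 21.7
```

```bash
python3 - <<'E'
from h import *
f=cams.grab_frame('wrist'); save(f,'w10'); s=env.state();print(s['ee_pos'],s['force'])
from scipy.spatial.transform import Rotation as Ro
print(Ro.from_euler('xyz',s['ee_rot'],degrees=True).as_matrix().round(4))
d=s['ee_pos'][:2]-[611.6,72.3];a=np.radians(87.57); print('shear',d@[np.cos(a),np.sin(a)],d@[-np.sin(a),np.cos(a)])
E
```

```text
[ 598.24266837 -254.0020908    57.95251633] [ 0.79620758  0.32127678 -0.93850875]
[[ 1.200e-03  9.991e-01 -4.290e-02]
 [-6.000e-04 -4.290e-02 -9.991e-01]
 [-1.000e+00  1.200e-03  5.000e-04]]
shear -326.5750038938983 -0.4894927115967409
```

View pics/w10.png

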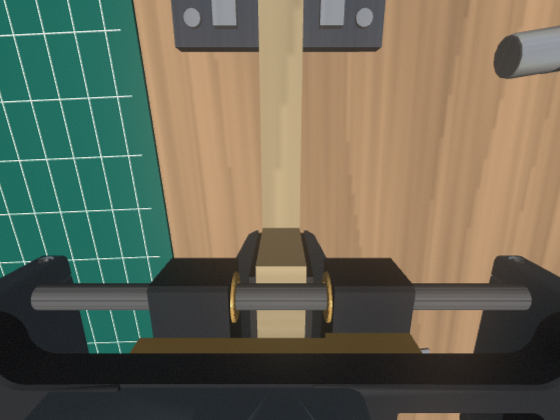

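Emit:
{"api": "arm_command", "payload": {
  "deltas": [
    [0,[-0.5,0,-10],0],
    [0,[-0.5,0,-18],0],
    [0,[-0.5,0,-22],0],
    [0,[-0.5,0,-24.5],0],
    [0,[-0.5,0,-24.5],0],
    [0,[-0.5,0,-24.5],0],
    [0,[-0.3,5,-24.5],0],
    [0,[-0.1,10,-24.5],0],
    [0,[0.1,15,-24.5],0],
    [0,[0.3,20,-24.5],0],
    [0,[0.5,25,-24.5],0],
    [0,[0.8,30,-24.5],0],
    [0,[0.8,30,-24.5],0],
    [0,[0.8,30,-24.5],0]
  ]
}}

```text
time_s: 15.55
ee_pos: [599.1, -222.8, 32.4]
ee_rot: [-141.1, 90.0, 126.5]
force: [0.2, 0.1, -1.6]
gripper_width: 21.8
```

```bash
cat > st.py <<'E'
from h import *
s=env.state();d=s['ee_pos'][:2]-[611.6,72.3];a=np.radians(87.57); u=np.array([np.cos(a),np.sin(a)])
print(s['time_s'],'shear',d@u,d@[-u[1],u[0]],'z',s['ee_pos'][2],'F',s['force'].round(1),'along',s['force'][:2]@u)
E
python3 st.py; python3 -c "
from h import *
f=cams.grab_frame('wrist'); save(f,'w11')"
```

```text
15.55 shear -295.40515168667304 -0.0032867273079215664 z 32.35401155030433 F [ 0.2  0.1 -1.6] along 0.15523099957582107
```

View pics/w11.png

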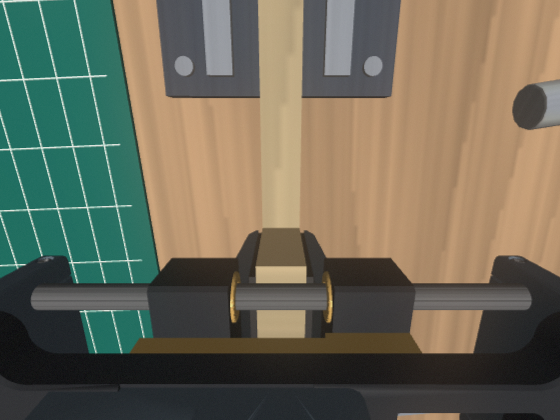

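Emit:
{"api": "arm_command", "payload": {
  "deltas": [
    [0,[0.4,10,0.6],0],
    [0,[0.8,20,0.6],0],
    [0,[1.3,30,0.6],0],
    [0,[1.7,40,0.6],0],
    [0,[2.1,50,0.6],0],
    [0,[2.5,60,0.6],0],
    [0,[3,70,0.6],0],
    [0,[3.2,76,0.6],0],
    [0,[3.4,80,0.6],0],
    [0,[3.4,80,0.6],0],
    [0,[3.4,80,0.6],0]
  ]
}}

```text
time_s: 16.7
ee_pos: [602.6, -143.2, 33.1]
ee_rot: [135.6, 90.0, 43.2]
force: [-0.7, -0.7, -1.2]
gripper_width: 21.7
```

```bash
python3 st.py; python3 -c "
from h import *
f=cams.grab_frame('top'); save(f,'t12');cv2.imwrite('pics/t12.png',cv2.cvtColor(cv2.resize(f['img'][140:300,150:410],None,fx=3,fy=3),cv2.COLOR_RGB2BGR))"
```

```text
16.7 shear -215.73326002743605 -0.15043207622991694 z 33.10489437865151 F [-0.7 -0.7 -1.2] along -0.7566744362056773
```

View pics/t12.png

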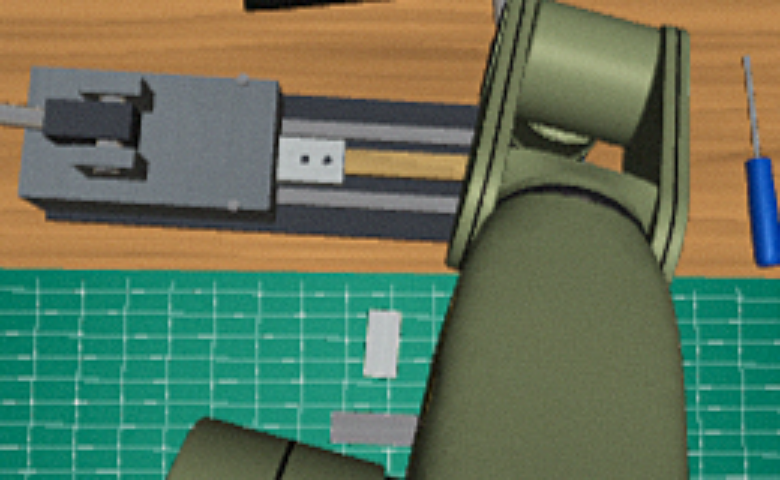

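Emit:
{"api": "arm_command", "payload": {
  "deltas": [
    [0,[0.2,5,0],0],
    [0,[0.4,10,0],0],
    [0,[0.6,14,0],0],
    [0,[0.8,18,0],0],
    [0,[0.9,22,0],0],
    [0,[1.1,26,0],0],
    [0,[1.3,30,0],0],
    [0,[1.5,35,0],0],
    [0,[1.7,40,0],0],
    [0,[1.9,45,0],0],
    [0,[2.1,50,0],0],
    [0,[2.3,55,0],0],
    [0,[2.5,60,0],0]
  ]
}}

```text
time_s: 18.05
ee_pos: [605.4, -84.8, 33.5]
ee_rot: [20.4, 89.8, -72.0]
force: [-0.6, -7.4, 0.1]
gripper_width: 22.0
```

```bash
python3 st.py
```

```text
18.05 shear -157.18711943942452 -0.4551262018267481 z 33.50911637183955 F [-0.6 -7.4  0.1] along -7.41565372745586
```

Emit:
{"api": "arm_command", "payload": {
  "deltas": [
    [0,[0.1,2,0],0],
    [0,[0.2,4,0],0],
    [0,[0.3,6,0],0],
    [0,[0.3,8,0],0],
    [0,[0.4,10,0],0],
    [0,[0.5,11,0],0],
    [0,[0.5,12,0],0],
    [0,[0.5,13,0],0]
  ]
}}

```text
time_s: 18.85
ee_pos: [605.9, -71.8, 33.5]
ee_rot: [20.2, 89.8, -72.2]
force: [-0.3, -7.8, -0.5]
gripper_width: 21.7
```

Emit:
{"api": "arm_command", "payload": {
  "deltas": [
    [0,[0,1,0],0],
    [0,[0.1,2,0],0],
    [0,[0.1,3,0],0]
  ]
}}

```text
time_s: 19.15
ee_pos: [606.0, -68.8, 33.5]
ee_rot: [20.7, 89.8, -71.7]
force: [-0.4, -6.5, 0.8]
gripper_width: 21.6
```

Emit:
{"api": "arm_command", "payload": {
  "deltas": [
    [0,[0,1,0],0],
    [0,[0.1,2,0],0],
    [0,[0.1,3,0],0]
  ]
}}

```text
time_s: 19.45
ee_pos: [606.1, -65.8, 33.5]
ee_rot: [20.2, 89.8, -72.2]
force: [0.6, -6.6, 0.2]
gripper_width: 21.7
```

Emit:
{"api": "arm_command", "payload": {
  "deltas": [
    [0,[0,1,0],0],
    [0,[0.1,2,0],0],
    [0,[0.1,3,0],0]
  ]
}}

```text
time_s: 19.75
ee_pos: [606.2, -62.8, 33.5]
ee_rot: [21.2, 89.8, -71.1]
force: [-0.3, -6.6, 0.2]
gripper_width: 21.6
```

Emit:
{"api": "arm_command", "payload": {
  "deltas": [
    [0,[0,1,0],0],
    [0,[0.1,2,0],0]
  ]
}}

```text
time_s: 19.95
ee_pos: [606.3, -60.8, 33.5]
ee_rot: [21.0, 89.8, -71.3]
force: [-0.7, -7.0, 1.1]
gripper_width: 21.9
```

Emit:
{"api": "arm_command", "payload": {
  "deltas": [
    [0,[0,1,0],0],
    [0,[0.1,2,0],0]
  ]
}}

```text
time_s: 20.15
ee_pos: [606.4, -58.8, 33.5]
ee_rot: [20.4, 89.8, -72.0]
force: [0.4, -6.0, 0.9]
gripper_width: 22.0
```

Drag steady near 6.8 N; no stop yet (front about 134).

Emit:
{"api": "arm_command", "payload": {
  "deltas": [
    [0,[0,1,0],0],
    [0,[0.1,2,0],0]
  ]
}}

```text
time_s: 20.35
ee_pos: [606.5, -56.8, 33.5]
ee_rot: [20.8, 89.8, -71.5]
force: [-0.3, -7.4, 0.5]
gripper_width: 21.8
```

Emit:
{"api": "arm_command", "payload": {
  "deltas": [
    [0,[0,1,0],0],
    [0,[0.1,2,0],0]
  ]
}}

```text
time_s: 20.55
ee_pos: [606.6, -54.8, 33.5]
ee_rot: [20.4, 89.8, -71.9]
force: [-0.3, -7.4, 0.1]
gripper_width: 22.0
```

Emit:
{"api": "arm_command", "payload": {
  "deltas": [
    [0,[0,1,0],0],
    [0,[0.1,2,0],0]
  ]
}}

```text
time_s: 20.75
ee_pos: [606.6, -52.8, 33.5]
ee_rot: [19.6, 89.8, -72.8]
force: [0.0, -7.3, 0.2]
gripper_width: 22.0
```

Emit:
{"api": "arm_command", "payload": {
  "deltas": [
    [0,[0,1,0],0],
    [0,[0.1,2,0],0]
  ]
}}

```text
time_s: 20.95
ee_pos: [606.7, -50.8, 33.5]
ee_rot: [18.5, 89.8, -73.9]
force: [-1.3, -7.4, -0.3]
gripper_width: 21.7
```

Emit:
{"api": "arm_command", "payload": {
  "deltas": [
    [0,[0,1,0],0],
    [0,[0.1,2,0],0]
  ]
}}

```text
time_s: 21.15
ee_pos: [606.8, -48.7, 33.5]
ee_rot: [18.0, 89.8, -74.3]
force: [-0.4, -6.3, -0.4]
gripper_width: 21.6
```

Emit:
{"api": "arm_command", "payload": {
  "deltas": [
    [0,[0,1,0],0],
    [0,[0.1,2,0],0]
  ]
}}

```text
time_s: 21.35
ee_pos: [606.9, -46.8, 33.5]
ee_rot: [18.1, 89.8, -74.2]
force: [-0.2, -7.2, 0.3]
gripper_width: 21.7
```

Emit:
{"api": "arm_command", "payload": {
  "deltas": [
    [0,[0,1,0],0],
    [0,[0.1,2,0],0]
  ]
}}

```text
time_s: 21.55
ee_pos: [607.0, -44.8, 33.5]
ee_rot: [18.2, 89.8, -74.1]
force: [0.1, -7.0, 0.4]
gripper_width: 22.0
```

Emit:
{"api": "arm_command", "payload": {
  "deltas": [
    [0,[0,1,0],0],
    [0,[0.1,2,0],0]
  ]
}}

```text
time_s: 21.75
ee_pos: [607.1, -42.8, 33.5]
ee_rot: [17.6, 89.8, -74.8]
force: [-0.9, -6.2, 0.5]
gripper_width: 21.5
```

Emit:
{"api": "arm_command", "payload": {
  "deltas": [
    [0,[0,1,0],0],
    [0,[0.1,2,0],0]
  ]
}}

```text
time_s: 21.95
ee_pos: [607.2, -40.8, 33.4]
ee_rot: [16.0, 89.8, -76.4]
force: [0.1, -6.0, -1.0]
gripper_width: 22.1
```

Emit:
{"api": "arm_command", "payload": {
  "deltas": [
    [0,[0,1,0],0],
    [0,[0.1,2,0],0]
  ]
}}

```text
time_s: 22.15
ee_pos: [607.3, -38.8, 33.5]
ee_rot: [16.7, 89.8, -75.6]
force: [0.1, -7.8, -0.2]
gripper_width: 21.4
```

Emit:
{"api": "arm_command", "payload": {
  "deltas": [
    [0,[0,1,0],0],
    [0,[0.1,2,0],0]
  ]
}}

```text
time_s: 22.35
ee_pos: [607.4, -37.5, 33.6]
ee_rot: [14.9, 89.8, -77.4]
force: [-0.9, -9.5, 0.3]
gripper_width: 21.8
```

Emit:
{"api": "arm_command", "payload": {
  "deltas": [
    [0,[0,1,0],0],
    [0,[0.1,2,0],0]
  ]
}}

```text
time_s: 22.55
ee_pos: [607.6, -36.1, 33.8]
ee_rot: [14.2, 89.7, -78.1]
force: [-0.9, -12.7, 1.7]
gripper_width: 21.6
```

Emit:
{"api": "arm_command", "payload": {
  "deltas": [
    [0,[0,1,0],0],
    [0,[0,1,0],0],
    [0,[0,1,0],0]
  ]
}}

```text
time_s: 22.85
ee_pos: [607.6, -35.4, 33.9]
ee_rot: [14.3, 89.7, -78.0]
force: [-0.6, -11.9, 2.0]
gripper_width: 22.0
```

Emit:
{"api": "arm_command", "payload": {
  "deltas": [
    [0,[0,1,0],0],
    [0,[0.1,1.6,0],0],
    [0,[0.1,1.6,0],0],
    [0,[0.1,1.6,0],0]
  ]
}}

```text
time_s: 23.25
ee_pos: [607.7, -34.4, 34.0]
ee_rot: [12.6, 89.6, -79.6]
force: [-1.2, -15.3, 2.7]
gripper_width: 21.8
```

```bash
python3 st.py;python3 -c "
from h import *
f=cams.grab_frame('wrist'); save(f,'w13')
from workcell import env;print(env.state()['force'])"
```

```text
23.25 shear -106.81992147765018 -0.6056137217199509 z 33.97082135231008 F [ -1.2 -15.3   2.7] along -15.371683769305562
[ -1.11389203 -14.42344951   2.9353438 ]
```

View pics/w13.png

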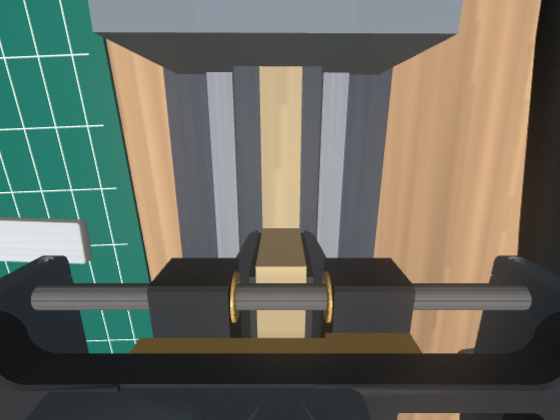

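Emit:
{"api": "arm_command", "payload": {
  "deltas": [
    [0,[0,0,0],0],
    [0,[-0.1,-1.5,0],0],
    [0,[-0.1,-3,0],0],
    [0,[-0.2,-5,0.3],0],
    [0,[-0.3,-8,0.5],0],
    [0,[-0.5,-12,0.5],0],
    [0,[-0.8,-18,0.5],0],
    [0,[-1.1,-26,0.5],0],
    [0,[-1.5,-36,0.5],0],
    [0,[-2,-48,0.5],0],
    [0,[-2.6,-62,0.5],0],
    [0,[-3.4,-80,0.5],0],
    [0,[-4.2,-100,0.5],0],
    [0,[-5.1,-120,0.5],0],
    [0,[-5.9,-140,0.5],0],
    [0,[-6.8,-160,0.5],0],
    [0,[-7.6,-180,10],0],
    [0,[-8.5,-200,30],0],
    [0,[-9.3,-220,50],0],
    [0,[-9.3,-220,60],0]
  ]
}}

```text
time_s: 25.3
ee_pos: [598.5, -254.7, 94.9]
ee_rot: [55.9, 89.8, -36.7]
force: [-0.3, 0.0, -1.2]
gripper_width: 21.6
```

```bash
python3 st.py;python3 -c "
from h import *
f=cams.grab_frame('top'); cv2.imwrite('pics/t14.png',cv2.cvtColor(cv2.resize(f['img'][140:300,150:410],None,fx=3,fy=3),cv2.COLOR_RGB2BGR))
f=cams.grab_frame('wrist'); save(f,'w14')"
```

```text
25.3 shear -327.2944895715148 -0.7771073877229924 z 94.94073959687883 F [-0.3  0.  -1.2] along 0.03265313503474049
```

View pics/t14.png

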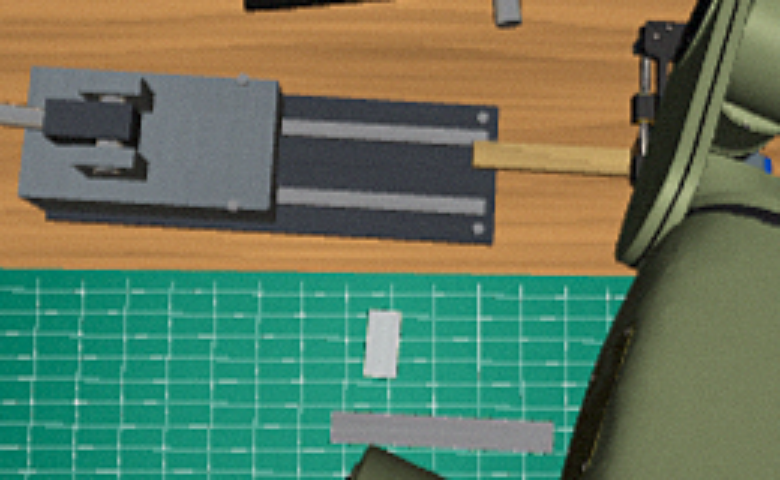

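View pics/w14.png

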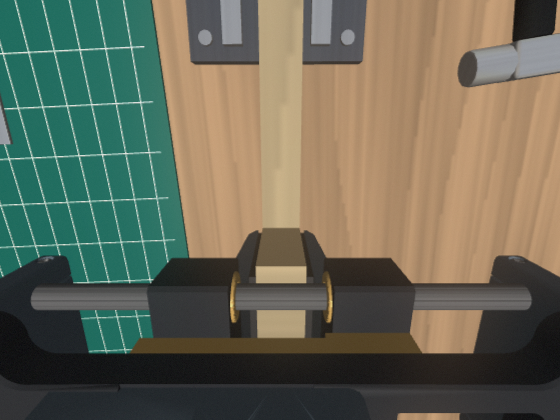

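Emit:
{"api": "arm_command", "payload": {
  "deltas": [
    [0,[-145,-67,0],-0.175],
    [0,[-145,-67,0],-0.175],
    [0,[-145,-67,0],-0.175],
    [0,[-145,-67,0],-0.175],
    [0,[-145,-67,0],-0.175],
    [0,[-145,-67,-30],-0.175],
    [0,[-145,-67,-50],-0.175],
    [0,[-145,-67,-62],-0.175],
    [0,[-145,-67,-67],-0.175],
    [0,[-145,-67,-69],-0.175],
    [0,[-145,-67,-69],-0.175],
    [0,[-145,-67,-69],-0.175],
    [0,[-145,-67,-69],-0.175]
  ]
}}

```text
time_s: 26.7
ee_pos: [453.5, -318.0, 24.8]
ee_rot: [68.4, 89.9, -34.0]
force: [-0.2, -0.5, -1.4]
gripper_width: 21.6
```

Emit:
{"api": "arm_command", "payload": {
  "deltas": [
    [0,[0,0,-0.5],0],
    [0,[0,0,-1],0],
    [0,[0,0,-1],0],
    [0,[0,0,-1],0]
  ]
}}

```text
time_s: 27.1
ee_pos: [453.0, -317.7, 23.1]
ee_rot: [94.5, 90.0, -7.9]
force: [0.5, 0.0, -1.9]
gripper_width: 21.7
```

Emit:
{"api": "arm_command", "payload": {
  "deltas": [
    [0,[0,0,-0.7],0],
    [0,[0,0,-0.7],0],
    [0,[0,0,-0.7],0]
  ]
}}

```text
time_s: 27.4
ee_pos: [453.1, -317.6, 22.3]
ee_rot: [-159.0, 90.0, 98.6]
force: [-0.1, 0.0, -1.5]
gripper_width: 21.7
```

Emit:
{"api": "arm_command", "payload": {
  "deltas": [
    [0.3,[0,0,0],0],
    [0.5,[0,0,0],0],
    [0.75,[0,0,0],0],
    [0.75,[0,0,0],0],
    [0.75,[0,0,0],0],
    [0.75,[0,0,20],0],
    [0.75,[0,0,60],0],
    [0.75,[0,0,110],0],
    [0.75,[0,0,160],0],
    [0.75,[0,-30,210],0],
    [0.75,[0,-30,235],0],
    [0.75,[0,-30,235],0],
    [0.75,[0,-30,235],0]
  ]
}}

```text
time_s: 28.7
ee_pos: [452.9, -347.6, 257.6]
ee_rot: [74.8, 90.0, -27.6]
force: [0.1, -0.1, -0.6]
gripper_width: 68.2
```

```bash
python3 st.py;python3 -c "
from h import *
f=cams.grab_frame('top'); cv2.imwrite('pics/t15.png',cv2.cvtColor(cv2.resize(f['img'][100:320,120:480],None,fx=2.2,fy=2.2),cv2.COLOR_RGB2BGR))
f=cams.grab_frame('wrist'); save(f,'w15')
f=cams.grab_frame('scene'); cv2.imwrite('pics/s15.png',cv2.cvtColor(cv2.resize(f['img'][130:300,180:420],None,fx=3,fy=3),cv2.COLOR_RGB2BGR))"
```

```text
28.7 shear -426.2706545612035 140.70932477866958 z 257.619809552562 F [ 0.1 -0.1 -0.6] along -0.10109855148664584
```

View pics/t15.png

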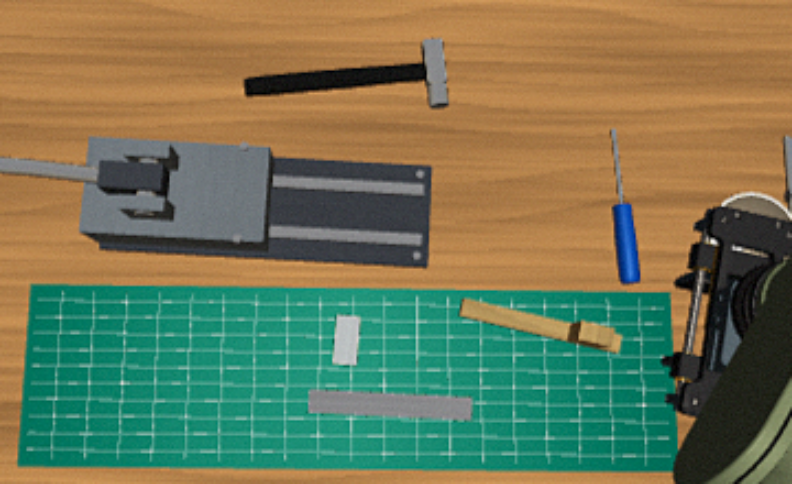

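View pics/w15.png

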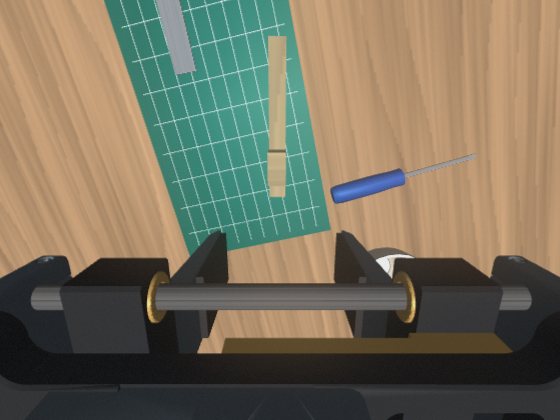

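View pics/s15.png

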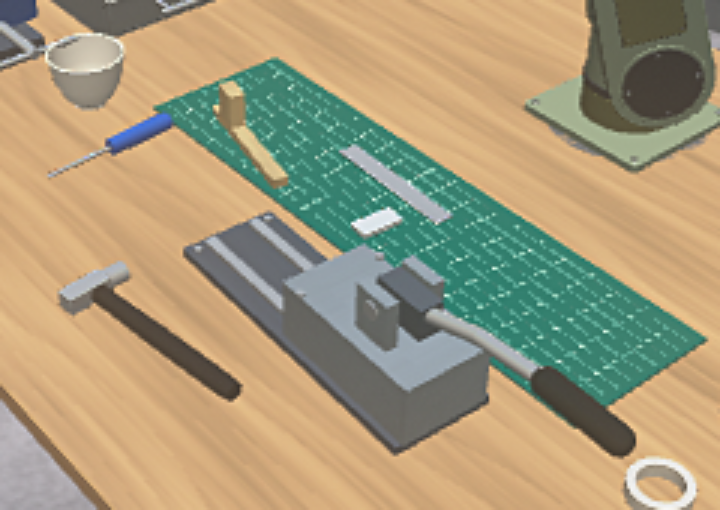

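The stick lies flat on the mat at about its starting place, the bar is fully inside the guard, and the bystanders haven't moved. I'm handing the job in.

```bash
python3 -c "
from workcell import env
print(env.job_done())"
```

```text
the job is handed in; nothing more can be done
None
```

The bar is loaded against the end stop, and I handed the job in at about 29 s of the 72 s allowed. The hand-in gives no verdict.

- **Bar in the channel:** I laid it in the infeed channel and let go. The check picture put it at shear x ≈ -101 mm, y ≈ 0, in line with the channel to within about 0.2°.
- **Feeding with the stick:** The drag was a steady 7 N or so past the roller. The stop was felt with the bar's front end about 155 mm in, at the far end of its range.
- **Seating:** I pressed to 14.4–15.3 N in total. That is about 7–8 N over the drag, and the roughly 4 mm of stop travel gives about the same.
- **Final pictures:** With the stick drawn out, they show the channel empty, the stick flat on the mat near its starting place, and the gripper clear. The bystanders in view look unmoved; the bottle was outside the final crops.

Once the stick was out I couldn't see or measure the bar inside the guard. That it still rests on the stop is inferred from the press force and the drag, not checked directly. No checks failed; the two estimates of the stop force (force over drag, and stop travel) agreed to within about 1 N.

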